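Lock the board holder's spring bar open

ROBOT

A 6-joint arm with a two-finger parallel gripper is mounted at the origin on the work surface. World frame = base frame: x ahead of the robot, y to its left, z up, the work surface at z = 0. Lengths are in mm, angles in degrees, forces in N, time in s.
With the tool pointing down it reaches from about 350 to 850 mm from the base axis. Payload 8.1 kg.
Tool frame: the origin (TCP) lies at the very end of the fingers, on their centre line; the grasp point (between the pads) lies r.tcp_to_grasp behind it (r.tcp_to_grasp is the distance from the TCP to the grasp point, in mm); z points along the fingers, y is the line along which they close (so a half turn about z gives the same grasp; the last joint's range is limited). The gripper opens to 85 mm and grips with 20 to 120 N. Pads are 22 mm wide; open, the fingers measure 114 mm over their backs; the gripper's body (76 mm by 85 mm) begins 54 mm behind the grasp point. The pads swing forward as they close: fully open they stand 13 mm farther back than shut.
Start: joints at [67.987, 7.471, 85.268, -0, 87.261, -4.893], TCP at [176.602, 573.426, 231.292] pointing down, gripper open.
Joint ranges: [-169.43, 169.43], [-51.17, 129.36], [1.28, 143.12], [-76.62, 256.62], [0, 156.53], [-152.29, 152.29]. Speed limits (degrees/s): [136.94, 136.94, 159.86, 180, 180, 180].

INTERFACE

Orientations are given as [roll, pitch, yaw] about the fixed x, y, z axes, in that order (R = Rz(yaw) Ry(pitch) Rx(roll)).
In Python, from bench import r gives the robot as it stands.
- The arm moves only by the shell command python3 -m handwheel 'ROWS' [OPENING] [FORCE]. ROWS is JSON, a list of rows, each a list of 4 numbers: the shift along the tool's x, y, z in m, then the turn about the tool's z in degrees. A call has 1 to 10 rows; each row shifts and turns the commanded pose from where the row before left it, along the tool's axes as they then stand; what a row does not reach is not made up. A row lasts 1/10 s, in which the tool goes at most 50 mm and 8.59 degrees, less where a joint would pass 70% of its speed; a pose out of reach is approached as far as the arm can. A call is refused whole if a number of a shift passes 0.05 or a number of a turn 8.59, either way. A call with a gripper value outside its range is refused whole. OPENING is the finger opening in m, from 0 to 0.0854, set as the call begins (- or left out, the last holds). The fingers move at their own pace and stop on an object; FORCE is the grip in N (left out, the last holds). Time passes only in rows, so rows that do not move let the fingers close. It gives the time, the measured TCP pose, the force, the opening and the grip force at its end, in the units of the state.
- r.sense(): the state, without advancing time (a new reading comes with each control period).
- r.snapshot(name): name is "scene" or "top"; returns the picture (480x640x3 uint8, red, green, blue); there is no depth.
- r.camera_params(name): a dict with "fx", "fy", "cx", "cy" (pixels), "D" ([k1, k2, p1, p2, k3] as OpenCV has them; the pictures are not rectified), "R" (3x3) and "t" (3): a world point X has camera coordinates R X + t. Camera axes: x right, y down, z forward; pixel columns grow to the right and rows downward; lengths in mm; the calibration is good to about 2 mm. A picture is of the moment at which its call begins. camera_params takes no time and is no camera call.
- r.hand_in(): hands the job in; it is judged then, once.
The state is a dict: "time": time; "joint_pos": joint angles; "qd": joint speeds; "joint_efforts": joint torques, N m; "tool_pos": TCP position; "tcp_rot": TCP orientation; "ft_force": force on the tool from outside, world axes, zero at the start; "wrist_torque": the same for the moment, N m; "finger_gap": finger opening in mm; "grip_force": force on a finger pad.
Only numpy, scipy, OpenCV 4.12 (cv2) and the standard library are available. Lean on these libraries where they do the work, as an engineer would, in place of code of your own. Each camera call takes 0.05 s, during which the arm holds its last target. There are 200 camera calls.

TASK

Take the long lock pin out of the pin stand and use its lower end to swing the board holder's spring bar away from the circuit board, over past the lock hole in the block; then lower the pin fully into the lock hole and let go, so that the bar springs back against the pin and stays held open. Leave the short pin in the stand.

Things in the scene. Friction and masses are not known exactly. Their poses are not given: they have to be found in the camera images.
- lock_hole (a point): Lock hole of the board holder, a fixed aluminium block 190 x 200 x 40 mm high. Point: centre of the hole's mouth on the top face, height 40 mm. Round, 21 mm wide, 32 mm deep. Axes are the block's: z up, x and y along its sides, within 0.35 rad of the world's. In this frame (mm) the block spans x -26..164, y -115..85; the board and fence lie at x 97..163, y -80..0, up to 12 above the top face.
- bar_hinge (a point): Foot of the spring bar's hinge post (36 mm high), on the top face at x +89, y -95 mm from the hole; same axes. At rest the dark steel bar lies along +y from here, 165 mm long, 12 wide, its underside 2 and upper side 22 mm above the top face. A pin lowered to the bare top face at x +35, y +133 mm from here, beside the bar, and moved straight to the hole pushes the bar before it.
- spring_bar (a joint): Bar's angle, rad: 0 at rest against the board, growing anticlockwise seen from above, its free end going to the hole frame's -x; stop at 1.3. A torsion spring drives it back to 0: 1.2 N at 130 mm from the post at rest, 2.5 N at the hole. Its centre line crosses the hole's centre at 0.75; held by the pin in the hole, the pin standing between bar and board, it reads about 0.85.
- lock_pin: Long lock pin, upright in a hole of the pin stand. Steel shank 16 mm thick, 62 long, tapering to 7 over its lowest 9; on it a black round head 26 thick, 36 high. 98 mm long, 70 to 140 g. Origin: centre of its lower tip, z up to the head. In the stand the tip is 4 mm above the bench, the head at heights 66 to 102. Fully in the lock hole the tip is 8 mm above the bench, the head clears the bar by 8.
- short_pin: Short pin in the stand's other hole (which is which varies), to be left there: 16 mm shank 36 long, black head 26 thick, 14 high; 50 mm long, top at height 54. Origin: centre of its lower tip, z up. The stand is a fixed grey plastic block 60 x 130 x 30 mm high with two holes 70 mm apart, 19 wide, 26 deep.
Not all that is in view belongs to the job. Leave any purple or red look-alike of the lock_pin alone.

How it is judged (in metres and radians):
On the way:
1. the spring bar is swung open past 0.6 rad while the lock pin's tip is beside it, over the top face of the block and not higher than the bar (value of joint spring_bar above 0.6 rad and z of lock_pin in the frame of lock_hole between -0.005 and 0.022 m and horizontal distance between lock_pin and lock_hole below 0.08 m), for 0.1 s.
At the end, for the whole second after the job is handed in: The lock pin stands in the lock hole (tip at least 22 mm below the top face, within 12 mm of the hole's centre, tilted less than 0.3 rad) and at rest; the spring bar rests against it, at rest, at an angle between 0.7 and 1.05 rad (horizontal distance between lock_pin and lock_hole below 0.012 m and z of lock_pin in the frame of lock_hole below -0.022 m and angle between lock_pin's own z axis and vertical below 0.3 rad and value of joint spring_bar between 0.7 and 1.05 rad and linear speed of lock_pin below 0.03 m/s and velocity of joint spring_bar between -0.05 and 0.05 rad/s); the robot touches nothing.
It fails at once if the short pin is moved by more than 30 mm (distance of short_pin from where it was at the start of the episode above 0.03 m).
It also fails if it takes over 50 s, if anything falls off the work surface, if the arm or the gripper's body presses on something with over 40 N, if the wrist force passes 120 N, or if a joint passes its speed limit or range.

## Working session

There is one attempt and no reset: what is moved stays moved. The work goes in short steps, Python scripts to look and compute and a shell command to move; the robot and the scene stay as the last step left them, time stands still between calls to the robot, and variables do not carry over. Pictures are saved under pics/ and viewed, at most 10 in all, crops included, and the job is handed in when it is done.

```bash
mkdir -p pics; ls; python3 - <<'E'
from bench import r
import cv2,json
for n in("scene","top"):
    cv2.imwrite(f"pics/{n}0.png",r.snapshot(n)[:,:,::-1]); p=r.camera_params(n)
    print(n,{k:(v.tolist() if hasattr(v,'tolist') else v) for k,v in p.items()})
print(r.sense(),r.tcp_to_grasp)
E
```

```text
pics
scene {'fx': 464.7814622672772, 'fy': 464.7814622672772, 'cx': 326.6327687046816, 'cy': 239.34671077327462, 'D': [0.0034451382737581194, 0.0, 0.0, 0.0, 0.0], 'R': [[-0.11009508894516414, 0.9937551015643271, -0.01816231001360383], [0.7625984461662698, 0.0727384073324551, -0.6427695808013384], [-0.6374344525478264, -0.08461632356473363, -0.7658442377477557]], 't': [144.9109732157509, -397.79257225230293, 1047.1135986597337]}
top {'fx': 435.21474071323, 'fy': 435.21474071323, 'cx': 320.75949022294265, 'cy': 243.64081172780115, 'D': [0.030655552955314844, 0.0, 0.0, 0.0, 0.0], 'R': [[0.19578727887751332, -0.9806275386561144, 0.006080448913507044], [-0.957351575259884, -0.19247620207897587, -0.21547824247629174], [0.21247424026727846, 0.03636677140610891, -0.976489710729375]], 't': [-195.01844256227193, 536.0894614160986, 715.807900876582]}
{'time': 0.1, 'joint_pos': array([ 6.79883297e+01,  7.51259267e+00,  8.53236036e+01, -2.20954636e-03,
        8.72611345e+01, -4.89133411e+00]), 'qd': array([-0.01807979, -0.11561334, -0.05800759,  0.07036215, -0.06144374,
        0.02136588]), 'joint_efforts': array([ 9.80602454e-04, -5.70954037e+01, -5.01940942e+01, -2.30907544e-04,
        8.17784574e-03, -2.24576326e-06]), 'tool_pos': array([176.41495742, 572.95676819, 230.32503596]), 'tcp_rot': array([-1.79902836e+02, -6.10021666e-03,  1.62879766e+02]), 'ft_force': array([-0.05445121, -0.19720118,  0.20468284]), 'wrist_torque': array([0.01494787, 0.04544744, 0.08462068]), 'grip_force': 0.0, 'finger_gap': 85.54056903648996} 18.700000000000003
```

View pics/scene0.png

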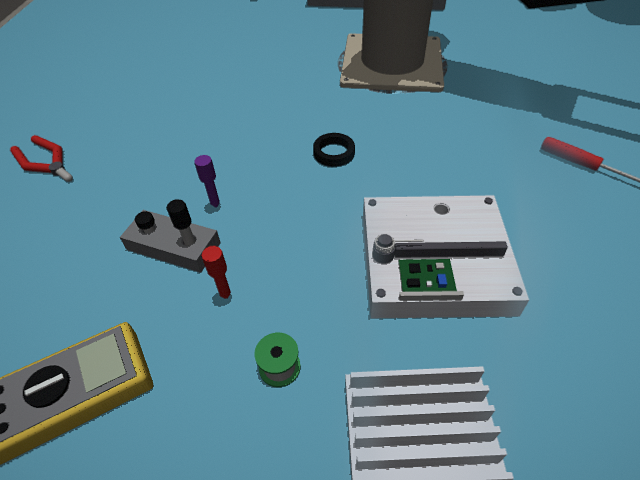

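View pics/top0.png

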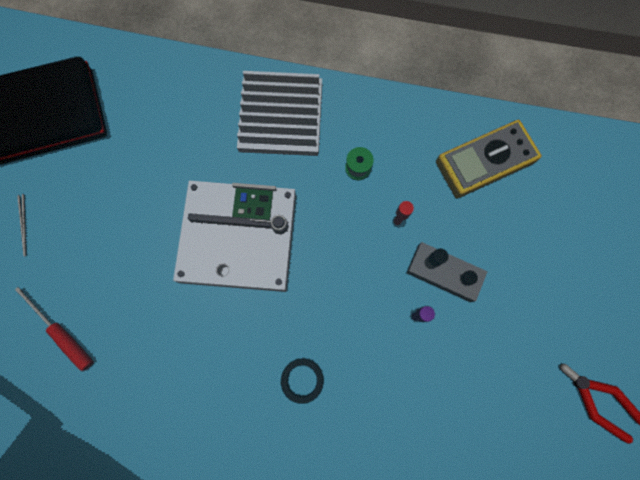

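Candidates for the lock pin in the scene view are the long black head (179,213), the short black head (145,220), the red look-alike (214,262) and the purple one (205,168). I choose the black one at (179,213), which is top view (438,257), and will check it in a crop.

```bash
cat > h.py <<'E'
import numpy as np,cv2
from bench import r
def cam(n):
    p=r.camera_params(n); K=np.array([[p["fx"],0,p["cx"]],[0,p["fy"],p["cy"]],[0,0,1]])
    return K,np.array(p["D"]),np.array(p["R"]),np.array(p["t"])
def ray(n,uv):
    K,D,R,t=cam(n); x=cv2.undistortPoints(np.array([[uv]],float),K,D)[0,0]
    d=R.T@np.array([x[0],x[1],1]); return -R.T@t,d
def plane(n,uv,z):
    c,d=ray(n,uv); return c+d*(z-c[2])/d[2]
def tri(us,ut):
    (a,d),(b,e)=ray("scene",us),ray("top",ut)
    s=np.linalg.lstsq(np.stack([d,-e],1),b-a,rcond=None)[0]
    p,q=a+s[0]*d,b+s[1]*e; return (p+q)/2,np.linalg.norm(p-q)
def proj(n,X):
    K,D,R,t=cam(n); return cv2.projectPoints(np.array(X,float).reshape(-1,3),cv2.Rodrigues(R)[0],t,K,D)[0][:,0]
E
python3 - <<'E'
from h import *
S=cv2.imread("pics/scene0.png");T=cv2.imread("pics/top0.png")
def c(I,x,y,w,h): return cv2.resize(I[y:y+h,x:x+w],(400,300),interpolation=cv2.INTER_CUBIC)
o=np.vstack([np.hstack([c(S,360,185,168,126),c(S,110,180,120,90)]),np.hstack([c(T,168,170,160,120),c(T,390,225,120,90)])])
cv2.imwrite("pics/c0.png",o)
def blobs(n,I,x,y,w,h,lo=45):
    m=(I[y:y+h,x:x+w].max(2)<lo).astype(np.uint8)
    k,l,s,ce=cv2.connectedComponentsWithStats(m)
    for i in range(1,k):
        if s[i,4]>25: print(n,s[i]+[x,y,0,0,0],ce[i]+[x,y])
blobs("S",S,120,185,100,80); blobs("T",T,400,235,95,70)
E
```

```text
S [213 185   6  21  41] [215.70731707 194.46341463]
S [167 200  24  30 519] [178.77842004 214.19845857]
S [135 211  20  22 285] [144.49473684 220.60350877]
S [206 232  14  15  97] [214.10309278 240.21649485]
S [121 238  83  27 670] [160.47164179 253.87462687]
T [427 250  21  18 231] [437.14718615 257.71428571]
T [461 271  16  14 171] [468.54385965 277.69005848]
T [420 277  53  24  73] [445.67123288 289.06849315]
```

View pics/c0.png

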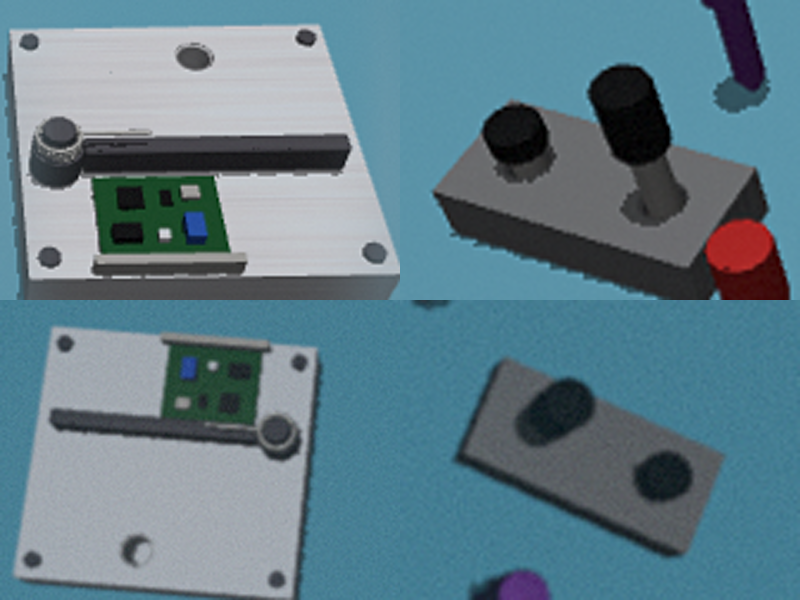

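The crop shows the long black-headed pin at scene (179,214), top (437,258), with the short pin beside it. The hole is at scene (441.5,209), top (222.6,270). The board lies beyond the bar, on the far side from the hole.

```bash
python3 - <<'E'
from h import *
from scipy.optimize import least_squares
S=np.array([[10,30],[318,25],[400,272],[28,278]])*.42+[360,185]   # TL,TR,BR,BL
T=np.array([[52,27],[317,48],[295,298],[15,277]])*.4+[168,170]
hs=np.array([194,57])*.42+[360,185]; ht=np.array([137,250])*.4+[168,170]
print("hole tri",tri(hs,ht),plane("scene",hs,40),plane("top",ht,40))
A=[plane("scene",u,40)[:2] for u in S];B=[plane("top",u,40)[:2] for u in T]
print(np.round(A,1),np.round(B,1))
# hole frame: corners
L=np.array([[-26,-115],[-26,85],[164,85],[164,-115]])  # scene TL,TR,BR,BL
LB=np.array([[164,85],[164,-115],[-26,-115],[-26,85]]) # top order
def f(p,W=None):
    c,s=np.cos(p[2]),np.sin(p[2]);R=np.array([[c,-s],[s,c]])
    q=lambda l:l@R.T+p[:2]
    return q(L)-A,q(LB)-B,q(np.array([0,0.]))-plane("scene",hs,40)[:2],q(np.array([0,0.]))-plane("top",ht,40)[:2]
g=lambda p:np.concatenate([np.ravel(v) for v in f(p)])
o=least_squares(g,[500,200,0]);p=o.x
print("pose",p[:2],np.degrees(p[2]));[print(np.round(v,1).tolist()) for v in f(p)]
print("long head",tri([178.8,214.2],[437.1,257.7]));print("short",tri([144.5,220.6],[468.5,277.7]))
for n,u in(("top",(405,209)),("scene",(214,254)),("top",(427,314)),("scene",(204,162))):print(n,plane(n,u,98))
c,s=np.cos(p[2]),np.sin(p[2]);R=np.array([[c,-s],[s,c]])
print("start pt",R@[89+35,-95+133]+p[:2],"hinge",R@[89,-95]+p[:2])
E
```

```text
hole tri (array([486.1149109 ,  80.6814919 ,  37.93141896]), np.float64(4.662910554210615)) [487.5341392   82.62050044  40.        ] [485.89069156  77.76917959  40.        ]
[[474.1 -34.2]
 [451.4 163.2]
 [638.1 184.4]
 [661.6 -13.6]] [[637.7 181. ]
 [661.  -17. ]
 [474.3 -40.7]
 [450.1 157.8]]
pose [485.94445237  79.57933624] 6.727274877152833
[[-0.6, -3.4], [-1.2, -2.2], [0.8, -1.2], [0.7, -1.8]]
[[1.2, 2.2], [1.3, 1.6], [-0.8, 3.1], [0.1, 3.1]]
[-1.6, -3.0]
[0.1, 1.8]
long head (array([ 573.64542484, -286.40946764,   83.33979723]), np.float64(0.5639950860213829))
short (array([ 557.5994205 , -354.50970596,   45.70353779]), np.float64(1.2345003049450585))
top [ 643.80460273 -217.3676759    98.        ]
scene [ 648.36848772 -212.82231618   98.        ]
top [ 474.49772813 -279.99480234   98.        ]
scene [ 479.98111265 -273.8012506    98.        ]
start pt [604.63925871 131.84350129] hinge [585.46032053  -4.3408162 ]
```

```bash
python3 -m handwheel '[[0,0,0,8.5],[0,0,0,8.5],[0,0,0,8.5],[0,0,0,8.5],[0,0,0,8.5],[0,0,0,8.5],[0,0,0,8.5],[0,0,0,8.5],[0,0,0,4.9],[0,0,0,0]]' 0.085 80
python3 -m handwheel '[[-0.04,0.018,0,0],[-0.04,0.018,0,0],[-0.04,0.018,0,0],[-0.04,0.018,0,0],[-0.04,0.018,0,0],[-0.04,0.018,0,0],[-0.04,0.018,0,0],[-0.04,0.018,0,0],[-0.04,0.018,0,0],[-0.04,0.018,0,0]]'
python3 -m handwheel '[[-0.04,0.018,0,0],[-0.04,0.018,0,0],[-0.04,0.018,0,0],[-0.04,0.018,0,0],[-0.04,0.018,0,0],[-0.04,0.018,0,0],[-0.04,0.018,0,0],[-0.04,0.018,0,0],[-0.04,0.018,0,0],[0,0,0,0]]'
```

```text
time: 1.1
tool_pos: [176.5, 573.2, 230.7]
tcp_rot: [-180.0, 0.1, 89.9]
ft_force: [-0.6, 0.1, 0.2]
finger_gap: 85.4
grip_force: 0.0
time: 2.1
tool_pos: [356.7, 171.7, 231.3]
tcp_rot: [180.0, -0.0, 90.2]
ft_force: [0.4, 1.2, -0.2]
finger_gap: 84.8
grip_force: 0.0
time: 3.1
tool_pos: [518.8, -191.0, 229.8]
tcp_rot: [-179.9, 0.0, 89.9]
ft_force: [-0.1, 0.4, -0.6]
finger_gap: 85.2
grip_force: 0.0
```

```bash
python3 -m handwheel '[[-0.032,0.018,0,0],[-0.032,0.018,0,0],[-0.0314,0.0188,0,0],[0,0,0.04,0],[0,0,0.04,0],[0,0,0.04,0],[0,0,0.025,0],[0,0,0.015,0],[0,0,0,0]]'
python3 -m handwheel '[[0,0,0,0],[0,0,0,0],[0,0,0,0],[0,0,0,0],[0,0,0,0],[0,0,0,0],[0,0,0,0],[0,0,0,0]]' 0.01 100
python3 - <<'E'
from h import *
S=r.snapshot("scene")[:,:,::-1];T=r.snapshot("top")[:,:,::-1]
c=lambda I,x,y:cv2.resize(I[y:y+150,x:x+100],(400,600))
cv2.imwrite("pics/g1.png",np.hstack([c(S,130,150),c(T,390,200)]))
E
```

```text
time: 4.0
tool_pos: [571.4, -280.7, 68.6]
tcp_rot: [-179.8, -0.1, 90.1]
ft_force: [-0.4, 0.6, -1.1]
finger_gap: 85.1
grip_force: 0.0
time: 4.8
tool_pos: [574.3, -282.7, 73.0]
tcp_rot: [179.8, 0.1, 90.0]
ft_force: [0.6, 0.4, 6.1]
finger_gap: 23.7
grip_force: 97.8
```

View pics/g1.png

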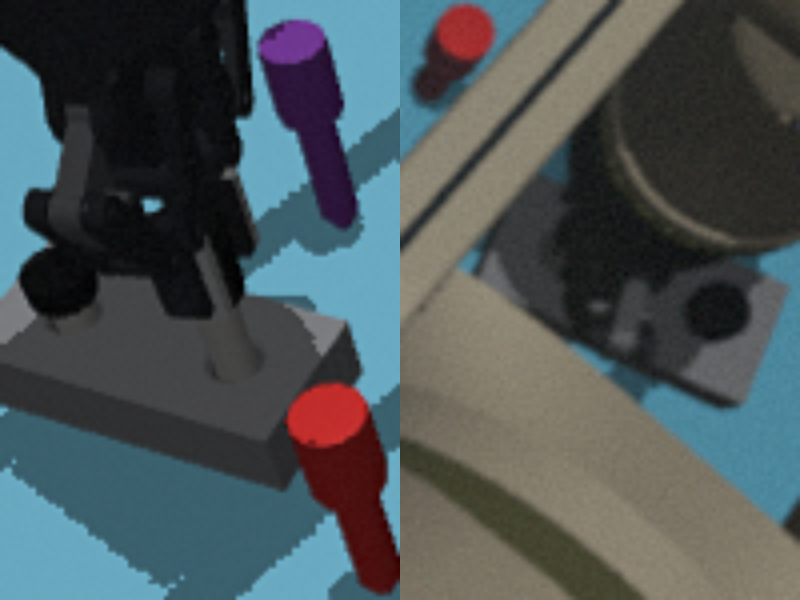

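The fingers are closed around the long pin's head, with the shank still in the stand hole (crop 230,360) and the short pin undisturbed. I'll lift it straight up and check.

```bash
python3 -m handwheel '[[0,0,-0.01,0],[0,0,-0.02,0],[0,0,-0.03,0],[0,0,-0.03,0],[0,0,-0.03,0],[0,0,-0.03,0],[0,0,0,0],[0,0,0,0]]'
python3 - <<'E'
from h import *
print(r.sense()["tool_pos"],r.sense()["tcp_rot"])
S=r.snapshot("scene")[:,:,::-1];T=r.snapshot("top")[:,:,::-1]
cv2.imwrite("pics/s2.png",S);cv2.imwrite("pics/t2.png",T)
u=proj("scene",r.sense()["tool_pos"])[0].astype(int)
x,y=u-[66,60];print(u,x,y)
cv2.imwrite("pics/g2.png",cv2.resize(S[max(y,0):y+150,max(x,0):x+133],(532,600)))
E
```

```text
time: 5.7
tool_pos: [573.4, -282.3, 222.4]
tcp_rot: [179.9, 0.1, 90.0]
ft_force: [-0.2, 0.5, -1.2]
finger_gap: 23.5
grip_force: 98.9
[ 573.39813561 -282.33855997  222.41452809] [1.79915810e+02 5.41311905e-02 8.99795552e+01]
[151 132] 85 72
```

View pics/g2.png

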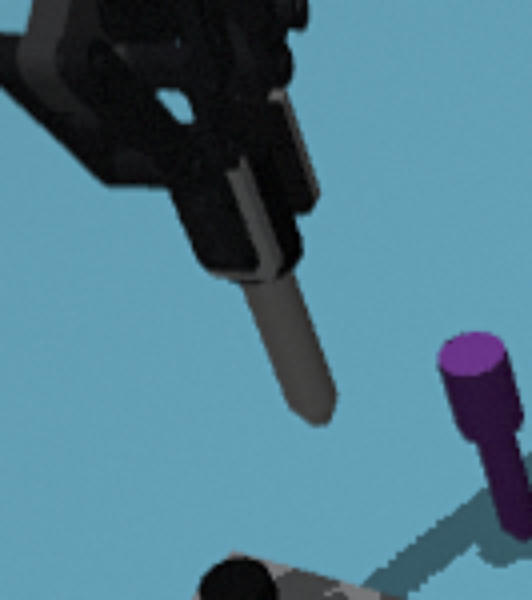

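The pin is held upright. Its tip is at crop (318,412), which is scene (164.5,175).

```bash
python3 - <<'E'
from h import *
P=r.sense()["tool_pos"];print(P)
a=np.array([573.4,-282,154])
for t in (60,68): 
  for y in(-282,-286.4): print(t,y,proj("scene",[[573.4,y,222-t],[573.4,y,222-t+50]]).round(1).tolist())
I=cv2.imread("pics/s2.png").astype(int)
# shank mid column per row
for v in range(144,178,3):
    row=I[v,130:190]; m=np.where(row[:,0]<100)[0]+130
    print(v,m.min(),m.max(),(m.min()+m.max())/2)
E
```

```text
[ 572.33224833 -281.64209364  219.74265832]
60 -282 [[165.6, 171.2], [153.4, 138.9]]
60 -286.4 [[162.2, 171.0], [149.8, 138.7]]
68 -282 [[167.4, 176.0], [155.5, 144.4]]
68 -286.4 [[164.0, 175.8], [151.9, 144.2]]
144 146 159 152.5
147 147 160 153.5
150 148 161 154.5
153 149 162 155.5
156 150 163 156.5
159 152 164 158.0
162 153 165 159.0
165 154 166 160.0
168 155 168 161.5
171 156 168 162.0
174 158 168 163.0
177 162 166 164.0
```

```bash
python3 -m handwheel '[[0.046,0.0035,0,0],[0.046,0.0035,0,0],[0.046,0.0035,0,0],[0.046,0.0035,0,0],[0.046,0.0035,0,0],[0.046,0.0035,0,0],[0.046,0.0035,0,0],[0.046,0.0035,0,0],[0.046,0.0035,0,0],[0.004,0,0,0]]'
python3 -m handwheel '[[0,0,0.02,0],[0,0,0.03,0],[0,0,0.03,0],[0,0,0.01,0],[0,0,0,0],[0,0,0,0]]'
python3 - <<'E'
from h import *
S=r.snapshot("scene")[:,:,::-1];T=r.snapshot("top")[:,:,::-1]
cv2.imwrite("pics/s3.png",S);cv2.imwrite("pics/t3.png",T)
print([r.sense()["tool_pos"].round(1) for _ in range(3)])
c=lambda I,x,y:cv2.resize(I[y:y+150,x:x+100],(400,600))
cv2.imwrite("pics/g3.png",np.hstack([cv2.resize(S[170:320,380:530],(450,450)),cv2.resize(T[170:320,160:310],(350,450))]))
E
```

```text
time: 6.8
tool_pos: [603.2, 141.1, 219.1]
tcp_rot: [-179.8, -0.1, 90.3]
ft_force: [-0.2, -0.1, -0.6]
finger_gap: 23.3
grip_force: 98.9
time: 7.4
tool_pos: [605.1, 135.6, 132.0]
tcp_rot: [180.0, -0.0, 90.0]
ft_force: [0.5, 0.7, -0.4]
finger_gap: 23.6
grip_force: 98.9
[array([606. , 135.9, 133.4]), array([606. , 135.9, 133.4]), array([606. , 135.9, 133.4])]
```

View pics/g3.png

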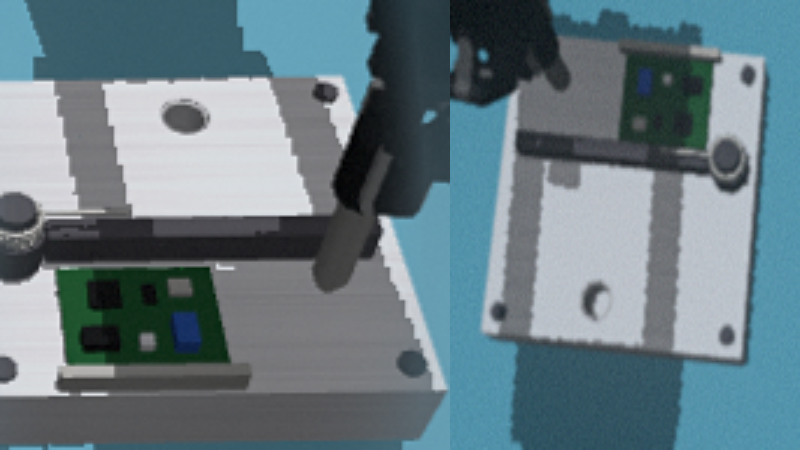

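The pin hovers on the board side beside the bar's free end. Its tip is at scene (489.3,265), top (208.4,197.5). The hole is at scene (442,209), top (223,270), and the bar is still at rest.

```bash
python3 - <<'E'
from h import *
s,t=(489.3,265.3),(208.4,197.8)
print("tip",tri(s,t),plane("scene",s,64),plane("top",t,64))
print("hole",plane("scene",(442,209),40),plane("top",(223,270),40))
print(r.sense()["ft_force"])
E
```

```text
tip (array([606.44175697, 131.80686094,  62.96972429]), np.float64(4.424354817790633)) [606.7265865 133.7961391  64.       ] [605.95657129 129.14840921  64.        ]
hole [487.58779819  83.38783165  40.        ] [485.96074225  77.41854155  40.        ]
[ 0.1388311  -0.44249429 -0.51755175]
```

```bash
python3 -m handwheel '[[0,0,0.01,0],[0,0,0.009,0],[0,0,0,0],[0,0,0,0]]'
python3 -m handwheel '[[-0.0043,-0.01,0,0],[-0.0043,-0.01,0,0],[-0.0043,-0.01,0,0],[-0.0043,-0.01,0,0],[-0.0043,-0.01,0,0],[-0.0043,-0.01,0,0],[-0.0043,-0.01,0,0],[-0.0043,-0.01,0,0],[0,0,0,0]]'
python3 -m handwheel '[[-0.0043,-0.01,0,0],[-0.0043,-0.01,0,0],[-0.0043,-0.01,0,0],[-0.0043,-0.01,0,0],[0,0,0,0],[0,0,0,0],[0,0,0,0]]'
python3 - <<'E'
from h import *
S=r.snapshot("scene")[:,:,::-1];T=r.snapshot("top")[:,:,::-1]
cv2.imwrite("pics/s4.png",S);cv2.imwrite("pics/t4.png",T)
print(r.sense()["tool_pos"].round(1))
cv2.imwrite("pics/g4.png",np.hstack([cv2.resize(S[170:290,380:500],(480,480)),cv2.resize(T[190:300,170:250],(320,440))[:480].copy() if 0 else cv2.resize(T[190:310,170:250],(320,480))]))
E
```

```text
time: 7.9
tool_pos: [604.2, 135.8, 111.6]
tcp_rot: [-179.9, 0.0, 90.0]
ft_force: [0.2, -0.2, -0.6]
finger_gap: 23.8
grip_force: 98.9
time: 8.8
tool_pos: [524.1, 101.1, 112.6]
tcp_rot: [180.0, 0.0, 90.0]
ft_force: [3.1, 1.0, -0.5]
finger_gap: 23.4
grip_force: 98.9
time: 9.5
tool_pos: [484.5, 84.6, 112.1]
tcp_rot: [-180.0, -0.0, 90.0]
ft_force: [-0.3, 3.1, -1.3]
finger_gap: 23.9
grip_force: 98.8
[484.7  84.6 112.1]
```

View pics/g4.png

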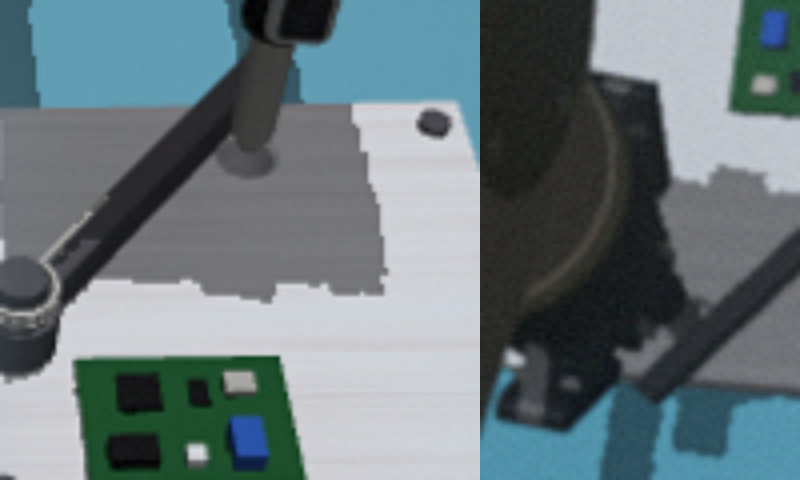

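The bar is swung open behind the pin. The tip sits just above the hole at crop (253,147) and the hole's centre is about (245,158), so the pin is about 1.5–2 mm too far in +y. I'll shift it slightly and lower it.

```bash
python3 -m handwheel '[[-0.0015,0,0,0],[0,0,0.004,0],[0,0,0.004,0],[0,0,0.004,0],[0,0,0,0]]'
```

```text
time: 10.1
tool_pos: [484.4, 82.6, 99.4]
tcp_rot: [-179.9, 0.0, 90.0]
ft_force: [2.2, 1.7, -2.5]
finger_gap: 23.2
grip_force: 98.8
```

```bash
python3 -m handwheel '[[0,0,0.005,0],[0,0,0.005,0],[0,0,0.005,0],[0,0,0.004,0],[0,0,0,0]]'
python3 -m handwheel '[[0,0,0.002,0],[0,0,0,0],[0,0,0,0]]'
```

```text
time: 10.6
tool_pos: [484.2, 82.8, 80.3]
tcp_rot: [-179.9, 0.0, 90.0]
ft_force: [1.4, 2.0, -2.7]
finger_gap: 23.2
grip_force: 98.8
time: 10.9
tool_pos: [484.6, 82.8, 79.1]
tcp_rot: [-180.0, 0.0, 90.0]
ft_force: [1.4, 1.2, -2.5]
finger_gap: 23.5
grip_force: 98.8
```

Inserted almost fully with no jamming. I'll go on down to the bottom in small steps.

```bash
python3 -m handwheel '[[0,0,0.001,0],[0,0,0.001,0],[0,0,0,0]]'
python3 -m handwheel '[[0,0,0.001,0],[0,0,0,0],[0,0,0,0]]'
```

```text
time: 11.2
tool_pos: [484.9, 82.8, 77.4]
tcp_rot: [180.0, 0.0, 90.0]
ft_force: [1.5, 2.6, -0.4]
finger_gap: 23.7
grip_force: 98.9
time: 11.5
tool_pos: [485.1, 82.9, 77.0]
tcp_rot: [180.0, -0.0, 90.0]
ft_force: [-0.5, 1.7, 6.2]
finger_gap: 23.8
grip_force: 99.9
```

The force of 6 N shows it is on the bottom. Release and lift clear.

```bash
python3 -m handwheel '[[0,0,0,0],[0,0,0,0],[0,0,0,0],[0,0,0,0],[0,0,0,0],[0,0,0,0]]' 0.085
python3 -m handwheel '[[0,0,-0.01,0],[0,0,-0.02,0],[0,0,-0.03,0],[0,0,-0.04,0],[0,0,-0.04,0],[0.04,0,-0.02,0],[0.045,0,0,0],[0.045,0,0,0],[0.045,0,0,0],[0,0,0,0]]'
python3 - <<'E'
from h import *
S=r.snapshot("scene")[:,:,::-1];T=r.snapshot("top")[:,:,::-1]
cv2.imwrite("pics/g5.png",np.hstack([cv2.resize(S[160:310,360:510],(450,450)),cv2.resize(T[170:320,160:310],(350,450))]))
E
```

```text
time: 12.1
tool_pos: [484.7, 82.8, 76.2]
tcp_rot: [-180.0, 0.0, 90.0]
ft_force: [0.1, -1.2, -1.2]
finger_gap: 85.2
grip_force: 0.0
time: 13.1
tool_pos: [483.9, 262.6, 237.0]
tcp_rot: [180.0, -0.1, 90.3]
ft_force: [-1.0, -0.5, -0.2]
finger_gap: 85.1
grip_force: 0.0
```

View pics/g5.png

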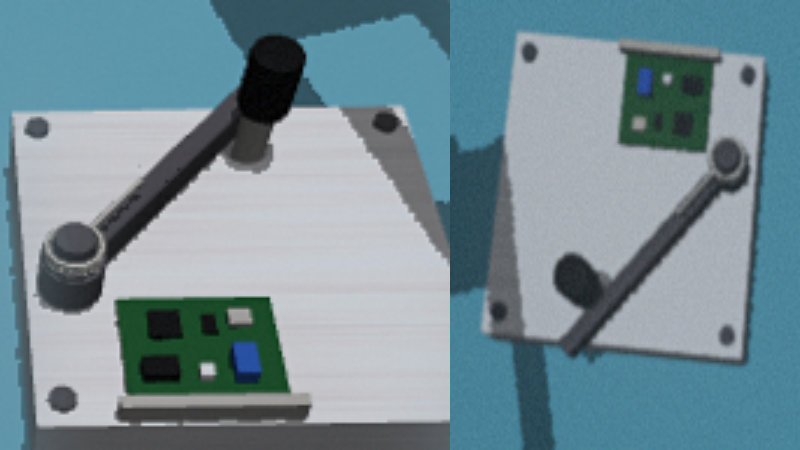

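The pin stands upright in the hole, with its head at scene crop (272,78). The bar rests against its far side, held open, and the gripper is clear.

```bash
python3 -m handwheel '[[0,0,0,0],[0,0,0,0],[0,0,0,0]]' | head -2; python3 -c "
from bench import r
print(r.hand_in())"
```

```text
time: 13.5
tool_pos: [485.1, 256.7, 236.5]
the job is handed in; nothing more can be done
None
```

The job is handed in: the long lock pin stands in the lock hole, bottomed at about 6 N, with the spring bar held open against it and the short pin left in the stand; the verdict was not shown.

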